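# Load a block into the sprung leaf drill jig

## Task

Load the wooden block that lies in the channel of the small sprung-leaf drill jig, without grasping anything: with one fingertip press the jig's long thumb bar right down so that the leaf lifts, and while you keep it held down push the block under the leaf with the other fingertip, flat on the jig and never lifted, until it is fully home against the end stop. Only then let the thumb bar come up, so that the drill bushing in the leaf clamps the block, and move clear. Leave the two waiting blocks and the bench brush where they lie.

Things in the scene. Friction and masses are not known exactly. Their poses are not given: they have to be found in the camera images.
- leaf_jig: small drill jig fixed to the bench: plywood board 206 x 124 x 18 mm (x -102 to 104, y -62 to 62). Origin: centre of its underside, on the bench. x runs along the channel to the end stop (away from the robot, turned up to 0.45 rad), y left, z up. Behind x = -46 the board is free on both sides of the channel floor. Nothing on the jig stands over 62 mm high. All x, y, z below are mm in this frame.
- channel_end (a point): foot of the end stop's face, on the channel's centre line (x 82, y 20, z 18). The channel, 38 mm wide, has the board's top (z 18) as its floor, a wooden fence on the left (inner face y 39, 16 mm high, from x -46), a rail on the right (inner face y 1, 12 mm high, from about x -41) and the 16 mm high end stop.
- hinge_rod (a point): point of the steel hinge rod (x 0, y -12, z 33), which runs along x on three posts (40 mm high) right of the rail. It carries the leaf, a steel plate over the channel (x 44 to 78), and nearer the robot, on the other side, the thumb bar.
- leaf (a joint): angle of the sprung leaf and its thumb bar, one rigid rocker. 0 = at rest: the bushing hangs 5 mm below a block's top and bars its way. Grows as the bar is pressed. 0.176 = bushing flat on a block; 0.40 = bar down on its stop, bushing 7 mm clear above a block. A spring closes it: about 2 N at the bar starts it, 6 N holds it fully down.
- thumb_top (a point): middle of the upper face of the thumb bar: wooden bar, 110 mm along x (-93 to 17) by 34 by 8 mm, right of the rod; a fingertip may slide along it while pressing (some friction). Right down, it is level: top at z 27.5 (9.5 mm above the channel floor), y -55 to -21. At rest it slopes up to the outside: middle at y -38, z 38, outer edge z 45.
- bush_tip (a point): centre of the lower end of the steel drill bushing in the leaf; axis at x 61, y 20. It is 16 mm across and hangs 4 mm under the leaf (its head above is 23 mm across). This end clamps the block.
- block: pale sawn wooden block, 35 x 70 x 20 mm, the one lying lengthwise in the jig's channel, its front end 8 to 33 mm short of the leaf's near edge. Origin: centre of its underside; its y axis is the long one. Home, its origin is at x 47, y 20.
- spare_1: a waiting block like it, 35 x 70 x 20 mm, lying on the bench right of the jig
- spare_2: a second waiting block, 35 x 70 x 20 mm, on the bench right of the jig, farther from the robot
- bench_brush: flat brush with wooden handle, 45 x 174 x 13 mm, lying on the bench left of the jig

How it is judged:
By the outcome, as a careful person would: the job done as asked, in the order asked, and still so for the second after the job is handed in, with the robot touching nothing.
It also fails if it takes over 42 s, if anything falls off the work surface, if the arm or the gripper's body presses on something with over 40 N, if the wrist force passes 120 N, or if a joint passes its speed limit or range.

## Robot

A 6-joint arm with a two-finger parallel gripper is mounted at the origin on a cart in front of the work surface, level with it; the furniture and walls round the work are solid. World frame = base frame: x ahead of the robot, y to its left, z up, the work surface at z = 0. Lengths are in mm, angles in degrees, forces in N, time in s.
With the tool pointing down it reaches from about 400 to 925 mm from the base axis. Payload 3.4 kg.
Tool frame: the origin (TCP) lies between the finger pads; the fingertips stand 8 mm ahead of it and the grasp point (between the pads) lies 11 mm behind it; z points along the fingers, y is the direction in which the jaws open and shut (so a half turn about z gives the same grasp; the last joint's range is limited). The gripper opens to 85 mm and grips with 20 to 120 N. Pads are 22 mm wide; open, the fingers measure 114 mm over their backs; the gripper's body (76 mm by 85 mm) begins 54 mm behind the grasp point. The pads swing forward as they close: fully open they stand 13 mm farther back than shut.
Start: joints at [-74.169, 17.578, 86.31, -0, 76.112, -4.211], TCP at [197.035, -540.193, 239.305] pointing down, gripper open.
Joint ranges: [-179.03, 179.03], [-60, 130.46], [8.19, 133.38], [-81.62, 261.62], [5.75, 156.47], [-153.77, 153.77]. Speed limits (degrees/s): [147.25, 147.25, 180, 180, 180, 180].

## Interface

Orientations are given as a 3x3 rotation matrix whose columns are the frame's x, y, z axes.
In Python, from rig import ctrl, fingers, camera gives the robot as it stands. Calls block until the motion is done:
- ctrl.reach(position, orientation): joint-space move of the TCP to a pose.
- ctrl.movel(position, velocity=150, rot=None): straight line of the TCP; rot=None keeps the orientation; velocity is the mean speed in mm/s.
- ctrl.move_joints(angles): joint-space move.
- fingers.move_gripper(opening, grasp_force=None): finger opening in mm; grasp_force is the grip in N (None keeps the last); returns when the fingers have stopped.
- ctrl.dwell(seconds).
- ctrl.solve_ik(position, orientation): joint angles nearest the present ones, or None.
- ctrl.observe(): the state.
- camera(name): name is "side" or "top"; returns a dict with "frame" (400x640x3 uint8, blue, green, red), "depth" (400x640 float32, mm along the optical axis (not along the pixel's ray), 0 where there is no reading), "intrinsics" (3x3 intrinsics, pixels), "world_from_camera" (4x4, takes a point from camera to world coordinates). Camera axes: x right, y down, z forward; pixel columns grow to the right and rows downward; lengths in mm; the calibration is good to about 2 mm. A picture is of the moment at which its call begins.
A pose or a line that the arm cannot do raises ctrl.Unreachable and nothing moves.
- ctrl.close_job(): hands the job in, once; it reports no verdict.
The state is a dict: "time": time; "qpos": joint angles; "dq": joint speeds; "effort": joint torques, N m; "position": TCP position; "tool_rot": TCP orientation; "contact_force": force on the tool from outside, world axes, zero at the start; "torque": the same for the moment, N m; "grip_width": finger opening in mm.
Only numpy, scipy, OpenCV 4.12 (cv2) and the standard library are available. Lean on these libraries where they do the work, as an engineer would, in place of code of your own. Each camera call takes 0.05 s, during which the arm holds its last target.

## Working session

There is one attempt and no reset: what is moved stays moved. The work goes in short steps, each a Python script; the robot and the scene stay as the last script left them, time stands still between calls to the robot, and variables do not carry over. Pictures are saved under pics/ and viewed, and the job is handed in when it is done.

```bash
ls; mkdir -p pics; python3 - <<'E'
from rig import ctrl, fingers, camera
import cv2,numpy as np
for n in("top","side"):
    c=camera(n); cv2.imwrite(f"pics/{n}0.png",c["frame"]); np.savez(f"{n}0.npz",**c)
    print(n,c["intrinsics"].tolist(),np.round(c["world_from_camera"],3).tolist(),(c["depth"]>0).mean())
s=ctrl.observe();print(s["time"],s["position"],s["grip_width"],s["contact_force"])
E
```

```text
pics
top [[433.8119632381904, 0.0, 319.88825638970553], [0.0, 433.8119632381904, 207.09962710223476], [0.0, 0.0, 1.0]] [[-0.025, -0.991, 0.128, 462.92], [-0.999, 0.022, -0.023, 212.25], [0.02, -0.129, -0.991, 932.205], [0.0, 0.0, 0.0, 1.0]] 0.9961015625
side [[388.33638500368716, 0.0, 322.8671884985395], [0.0, 388.33638500368716, 202.54736908941288], [0.0, 0.0, 1.0]] [[-0.955, -0.187, 0.23, 344.357], [-0.296, 0.656, -0.694, 800.603], [-0.021, -0.731, -0.682, 644.256], [0.0, 0.0, 0.0, 1.0]] 0.996015625
0.1 [ 196.88938176 -539.59633802  238.46369118] 85.73408139769599 [-0.22132926  0.52069548 -0.99108552]
```

View pics/top0.png

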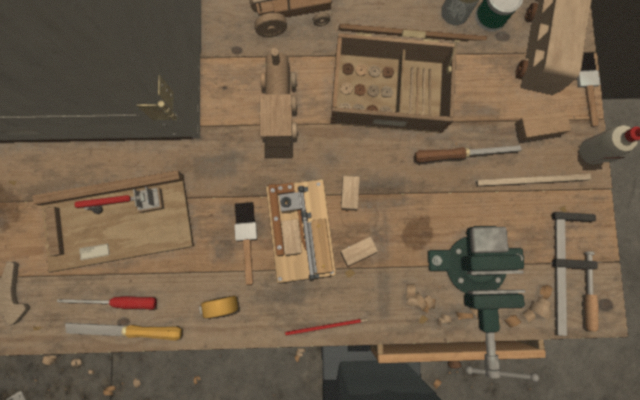

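View pics/side0.png

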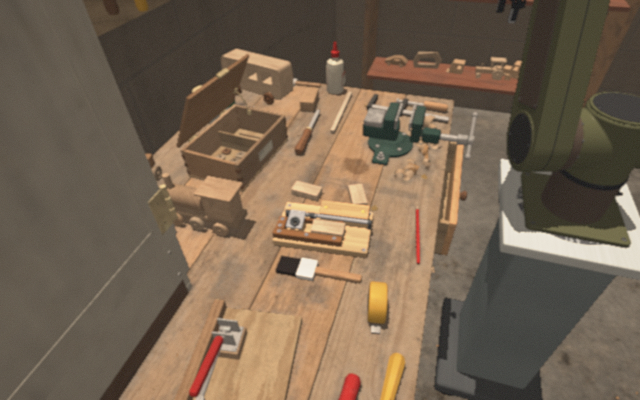

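```bash
python3 - <<'E'
import cv2,numpy as np
t=cv2.imread("pics/top0.png")[170:290,230:390]; cv2.imwrite("pics/topc.png",cv2.resize(t,None,fx=5,fy=5,interpolation=cv2.INTER_CUBIC))
t=cv2.imread("pics/side0.png")[180:280,260:390]; cv2.imwrite("pics/sidec.png",cv2.resize(t,None,fx=6,fy=6,interpolation=cv2.INTER_CUBIC))
c=np.load("top0.npz");K=c["intrinsics"];T=c["world_from_camera"];d=c["depth"]
v,u=np.mgrid[:400,:640]
P=np.stack([(u-K[0,2])*d/K[0,0],(v-K[1,2])*d/K[1,1],d],-1)@T[:3,:3].T+T[:3,3]
np.save("Ptop.npy",P)
z=P[...,2][170:290,230:390]
im=cv2.applyColorMap(np.uint8(np.clip(z*4,0,255)),cv2.COLORMAP_JET)
cv2.imwrite("pics/zc.png",cv2.resize(im,None,fx=5,fy=5,interpolation=cv2.INTER_NEAREST))
print(np.round(z[20:100:8,40:105:5]).astype(int))
E
```

```text
[[ 33  32  35  35  31  19  37  22  15  21  17  -1  -3]
 [ 33  30  39  44  41 932  42  17  20  19  19  -1  -3]
 [ 34  31  37  46  41  42  45  18  14  14  14  19   0]
 [ 17  34  18  14  17  16  28  38  20  21  18  18  -2]
 [ 16  33  20  39  35  36  29  35  30  37  39  42  -3]
 [ -2  32  32  34  38  38  27  37  26  35  38  44  -1]
 [ -3  31  31  37  37  37  17  36  25  34  37  40  16]
 [  1  32  29  37  40  41  38  29  24  32  36  41  15]
 [  0  17  32  37  29  16  16  15  31  33  34  39  39]
 [ -1  16  15  17  17  16  18  13  34  30  34  39  42]]
```

View pics/topc.png

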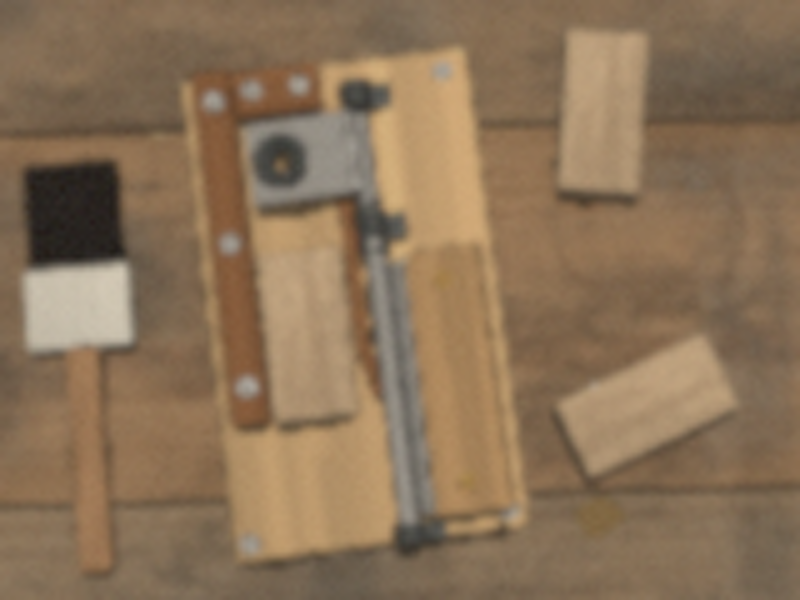

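View pics/sidec.png

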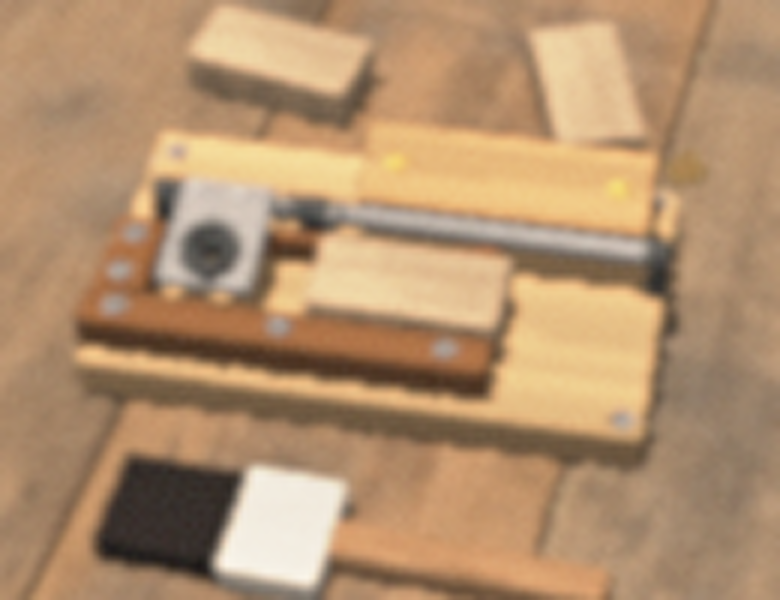

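View pics/zc.png

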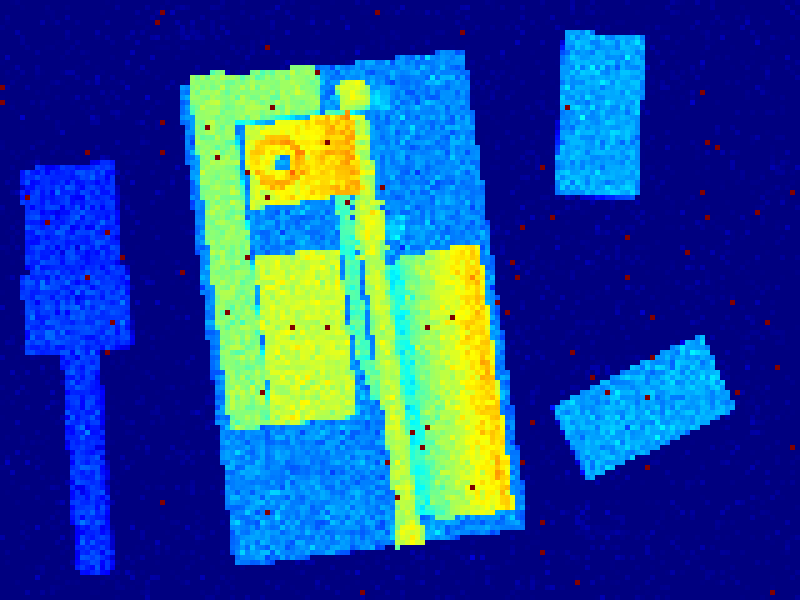

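```bash
cat > h.py <<'E'
import cv2,numpy as np
def cast(c,uv,z):
    K=c["intrinsics"];T=c["world_from_camera"];uv=np.atleast_2d(np.float64(uv))
    r=np.c_[(uv-[K[0,2],K[1,2]])/[K[0,0],K[1,1]],np.ones(len(uv))]@T[:3,:3].T
    return T[:3,3]+r*((z-T[2,3])/r[:,2])[:,None]
E
python3 - <<'E'
import cv2,numpy as np
from h import *
c=np.load("top0.npz");P=np.load("Ptop.npy")
m=np.uint8((P[...,2]>9)&(P[...,2]<70))
m=cv2.morphologyEx(m,cv2.MORPH_CLOSE,np.ones((3,3)))
n,l,s,_=cv2.connectedComponentsWithStats(m)
mm=np.uint8(l==l[230,300]); print(s[l[230,300]])
cs=max(cv2.findContours(mm,cv2.RETR_EXTERNAL,cv2.CHAIN_APPROX_NONE)[0],key=len)[:,0,:]
# plan view
W=cast(c,cs,18)[:,:2]
r=cv2.minAreaRect(np.float32(W));print("rect",r)
q=np.array([[233,563],[525,527],[465,50],[185,82]])/5+[230,170]-.4
Q=cast(c,q,18)[:,:2];L=np.array([[-102,62],[-102,-62],[104,-62],[104,62]])
print(Q)
a=L-L.mean(0);b=Q-Q.mean(0)
th=np.arctan2((a[:,0]*b[:,1]-a[:,1]*b[:,0]).sum(),(a*b).sum())
R=np.array([[np.cos(th),-np.sin(th)],[np.sin(th),np.cos(th)]]);o=Q.mean(0)-R@L.mean(0)
print("th",th,"o",o,"res",np.round(Q-(L@R.T+o),1))
# refine from edge pixels per side: residual of contour in jig frame
J=(W-o)@R
for nm,sel,k in(("left y62",(J[:,1]>55)&(abs(J[:,0])<90),1),("right",(J[:,1]<-55)&(abs(J[:,0])<90),1),("far",(J[:,0]>97)&(abs(J[:,1])<52),0),("near",(J[:,0]<-95)&(abs(J[:,1])<52),0)):
    p=np.polyfit(J[sel][:,1-k],J[sel][:,k],1);print(nm,p,sel.sum(),np.median(J[sel][:,k]))
np.savez("jig.npz",R=R,o=o,th=th)
X=(P[...,:2]-o)@R;z=P[...,2]
b=(z>33)&(z<43)&(X[...,1]>4)&(X[...,1]<38)&(X[...,0]<40)&(X[...,0]>-90)
print("block depth pts",b.sum(),np.percentile(X[b],[1,50,99],axis=0),z[b].mean())
rod=(z>30)&(z<43)&(abs(X[...,1]+12)<10)&(X[...,0]<10)&(X[...,0]>-80)
print("rod", X[rod][:,1].mean())
bar=(z>24)&(X[...,1]<-18)&(abs(X[...,0])<105)&(X[...,1]>-70)
print("bar",np.percentile(X[bar],[1,50,99],axis=0))
E
```

```text
[ 266  180   69  103 5711]
rect ((534.0408935546875, 234.41748046875), (208.93154907226562, 123.3997802734375), 6.02084493637085)
[[426.01023573 285.11715768]
 [437.71092105 163.46343187]
 [640.36585187 183.33298599]
 [628.95802012 303.18101478]]
th 0.09381807325342484 o [532.26565488 233.67996708] res [[ 1.1 -0.7]
 [ 1.2  1.1]
 [-1.3  1.6]
 [-1.  -2. ]]
left y62 [1.21151826e-02 6.11984446e+01] 84 61.192772511960975
right [ 1.25504332e-02 -6.01617930e+01] 84 -60.16724949739415
far [1.76251242e-02 1.02745215e+02] 48 102.61926229222863
near [-1.17193249e-02 -1.01153304e+02] 50 -101.15857247765419
block depth pts 551 [[-46.16366136   4.37584713]
 [-12.3363833   20.86145491]
 [ 22.10323001  37.52152771]] 36.58333837168126
rod -11.646052716553912
bar [[-91.57992445 -55.61224525]
 [-38.7357969  -37.48353344]
 [ 16.06624933 -18.46332488]]
```

```bash
python3 - <<'E'
import cv2,numpy as np
from h import *
th=.1058
R=np.array([[np.cos(th),-np.sin(th)],[np.sin(th),np.cos(th)]])
o0=np.array([532.27,233.68])
for nm in("top","side"):
    c=np.load(nm+"0.npz");K=c["intrinsics"];T=c["world_from_camera"];d=c["depth"]
    v,u=np.mgrid[:400,:640]
    P=np.stack([(u-K[0,2])*d/K[0,0],(v-K[1,2])*d/K[1,1],d],-1)@T[:3,:3].T+T[:3,3]
    X=(P[...,:2]-o0)@R;z=P[...,2];x,y=X[...,0],X[...,1]
    near=(abs(x)<115)&(abs(y)<75)
    ben=(z<8)&(abs(x)<150)&(abs(y)<95)&(z>-20);print(nm,"bench z",np.median(z[ben]))
    bd=near&(z>9)&(z<70)
    print(" board x",np.percentile(x[bd],[.3,99.7])," y",np.percentile(y[bd&(x<-60)],[1,99]),np.percentile(y[bd&(x>80)],[1,99]), np.percentile(y[bd&(abs(x)<60)],[.5,99.5]))
    fl=near&(z>9)&(z<25)&(x<-60)&(y>0);print(" floor z",np.median(z[fl]))
    rod=(z>30)&(z<44)&(abs(y+12)<9)&(x<10)&(x>-80)
    p=np.polyfit(x[rod],y[rod],1);print(" rod",p)
    b=(z>33)&(z<44)&(y>4)&(y<37)&(x<40)&(x>-90)
    print(" block",np.percentile(x[b],[1,50,99]),np.percentile(y[b],[1,99]),np.median(z[b]))
    bar=(z>24)&(y<-18)&(abs(x)<105)&(y>-62)&(x<25)
    print(" bar",np.percentile(x[bar],[1,99]),np.percentile(y[bar],[1,99]))
    bu=(z>38)&(abs(x-61)<20)&(abs(y-20)<25)
    print(" bush/leaf",np.percentile(x[bu],[2,98]))
E
```

```text
top bench z -1.2304313696931217
 board x [-101.34955742  102.44774538]  y [-59.63851904  60.80348366] [-59.80442036  60.94375802] [-60.67907014  61.81481765]
 floor z 16.667164911104067
 rod [ 5.06164249e-03 -1.11129698e+01]
 block [-45.90018389 -12.10940674  22.4227661 ] [ 4.31382673 36.75981355] 36.59564713994746
 bar [-91.86157121  15.44838931] [-55.10625912 -18.56977959]
 bush/leaf [44.36514467 77.18104171]
side bench z -0.3527858869545639
 board x [-102.36364666  101.45347432]  y [-54.37864644  62.30523767] [-60.58278584  61.98553547] [-58.87813957  62.1868172 ]
 floor z 17.37668518909652
 rod [ 6.71844478e-03 -1.00785875e+01]
 block [-47.13223989 -13.38729255  21.81597027] [ 4.25568628 36.76226264] 37.51489534626023
 bar [-92.65673818  14.85735673] [-54.66257567 -22.94227324]
 bush/leaf [43.39181056 76.39472129]
```

```bash
cat >> h.py <<'E'
th=.107
R2=np.array([[np.cos(th),-np.sin(th)],[np.sin(th),np.cos(th)]])
O=np.array([532.27,233.68])+R2@[-.8,.6]
def W(x,y,z): return np.r_[R2@[x,y]+O,z]
def J(p): return np.r_[(np.array(p[:2])-O)@R2,p[2]]
def TR(s=1): # s=1: tool y = -jig y
    return np.c_[np.r_[s*R2[:,0],0],np.r_[-s*R2[:,1],0],[0,0,-1.]]
def st(ctrl):
    s=ctrl.observe();f=s["contact_force"]
    print("t%.2f J %s F(jig) %s %.1f w%.1f"%(s["time"],np.round(J(s["position"]),1),np.round(f[:2]@R2,1),f[2],s["grip_width"]))
    return s
E
python3 - <<'E'
from rig import ctrl, fingers, camera
from h import *
for s in(1,-1):
    for p in((-67,-9,250),(-67,-9,30),(5,-9,30)):
        q=ctrl.solve_ik(W(*p),TR(s)); print(s,p,None if q is None else np.round(q,1))
fingers.move_gripper(44)
st(ctrl)
E
```

```text
1 (-67, -9, 250) [ 20.4  12.2  92.4  -0.   75.4 104.3]
1 (-67, -9, 30) [ 20.4  27.4 108.   -0.   44.7 104.3]
1 (5, -9, 30) [ 18.6  31.1  99.2  -0.   49.7 102.5]
-1 (-67, -9, 250) [ 20.4  12.2  92.4  -0.   75.4 -75.7]
-1 (-67, -9, 30) [ 20.4  27.4 108.   -0.   44.7 -75.7]
-1 (5, -9, 30) [ 18.6  31.1  99.2  -0.   49.7 -77.5]
t0.58 J [-415.2 -734.2  239.3] F(jig) [ 0.4 -0.3] 0.7 w43.8
```

```bash
python3 - <<'E'
from rig import ctrl, fingers, camera
from h import *
ctrl.reach(W(-68,-9,250),TR(-1)); st(ctrl)
ctrl.movel(W(-68,-9,80),velocity=200); st(ctrl)
for n in("top","side"):
    c=camera(n); np.savez(f"{n}1.npz",**c)
    f=c["frame"]; a=f[170:290,230:390] if n=="top" else f[130:280,230:420]
    cv2.imwrite(f"pics/{n}1.png",cv2.resize(a,None,fx=4,fy=4,interpolation=cv2.INTER_CUBIC))
E
```

```text
t3.42 J [-67.7  -9.7 250. ] F(jig) [-0.   0.8] -0.1 w43.9
t4.42 J [-67.1  -8.9  80.7] F(jig) [ 0.2 -0.4] 0.7 w44.2
```

View pics/side1.png

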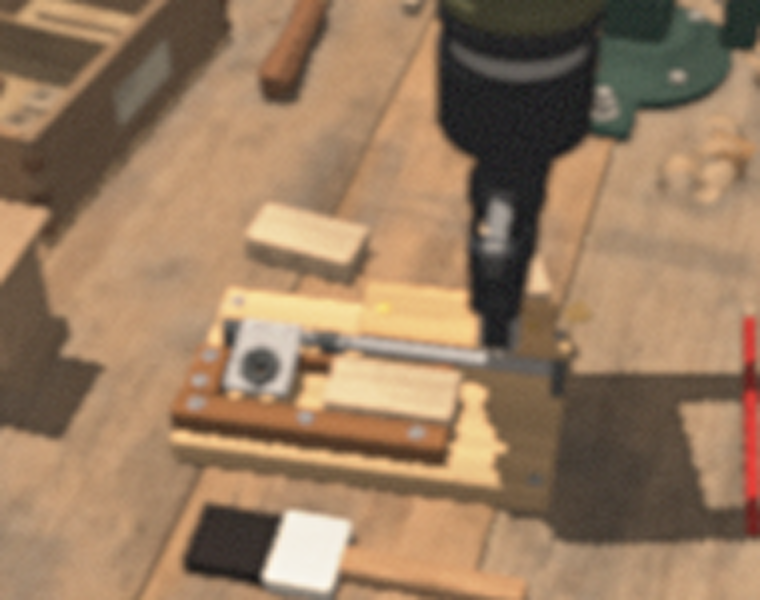

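View pics/top1.png

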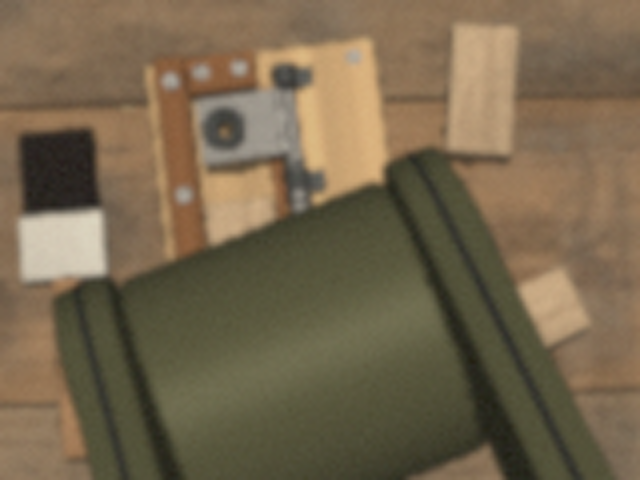

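```bash
python3 - <<'E'
from h import *
c=np.load("side1.npz");K=c["intrinsics"];T=c["world_from_camera"];d=c["depth"]
v,u=np.mgrid[:400,:640]
P=np.stack([(u-K[0,2])*d/K[0,0],(v-K[1,2])*d/K[1,1],d],-1)@T[:3,:3].T+T[:3,3]
X=(P[...,:2]-O)@R2
z=P[...,2]
m=(z>55)&(z<140)&(abs(X[...,1])<70)&(abs(X[...,0]+68)<60)
for a in range(55,140,8):
    k=m&(z>=a)&(z<a+8)
    if k.sum(): print(a,k.sum(),np.round(np.percentile(X[k],[2,50,98],axis=0),0).tolist())
k=m;print(z[k].min(), np.sort(z[k])[:10])
E
```

```text
71 9 [[-76.0, 17.0], [-68.0, 19.0], [-58.0, 20.0]]
79 24 [[-78.0, -34.0], [-73.0, 20.0], [-58.0, 27.0]]
87 31 [[-78.0, -31.0], [-69.0, 26.0], [-57.0, 29.0]]
95 26 [[-78.0, 19.0], [-67.0, 26.0], [-59.0, 29.0]]
103 12 [[-73.0, -32.0], [-67.0, 26.0], [-61.0, 28.0]]
111 5 [[-79.0, -34.0], [-75.0, -31.0], [-73.0, 35.0]]
119 20 [[-79.0, 23.0], [-68.0, 44.0], [-55.0, 46.0]]
127 46 [[-79.0, 24.0], [-68.0, 44.0], [-54.0, 48.0]]
135 12 [[-81.0, 19.0], [-78.0, 44.0], [-57.0, 49.0]]
73.96169079926585 [73.9616908  74.05350003 74.63248294 75.3058356  75.76905179 75.87607151
 76.39318044 78.41207999 78.9091444  79.21712864]
```

```bash
python3 - <<'E'
from rig import ctrl, fingers, camera
from h import *
z=56
ctrl.movel(W(-68.5,-9,z),velocity=120); st(ctrl)
while z>28:
    z-=2 if z>40 else 1
    ctrl.movel(W(-68.5,-9,z),velocity=40); s=st(ctrl)
    if s["contact_force"][2]>12 or np.hypot(*s["contact_force"][:2])>12: break
c=camera("side");np.savez("side2.npz",**c)
cv2.imwrite("pics/side2.png",cv2.resize(c["frame"][130:280,230:420],None,fx=4,fy=4,interpolation=cv2.INTER_CUBIC))
E
```

```text
t4.87 J [-68.7  -9.   56.2] F(jig) [ 0.  -0.1] -0.1 w43.6
t5.12 J [-68.1  -8.9  54.5] F(jig) [ 0.2 -0.1] 0.1 w44.1
t5.37 J [-68.6  -9.   52. ] F(jig) [0.3 0.5] 0.6 w44.1
t5.62 J [-68.6  -9.   49.8] F(jig) [0.3 0.3] 0.1 w44.4
t5.87 J [-68.7  -9.   47.8] F(jig) [0.3 0. ] -0.1 w43.8
t6.12 J [-68.6  -9.   45.9] F(jig) [ 0.7 -0.5] -0.2 w43.9
t6.37 J [-68.6  -9.   43.9] F(jig) [-0.4 -0.5] 0.4 w44.1
t6.62 J [-68.3  -9.   42.1] F(jig) [ 0.7 -0.3] 1.5 w43.8
t6.87 J [-68.2  -9.   40.1] F(jig) [-0.3 -0.7] 4.2 w43.9
t7.12 J [-68.2  -9.   39.1] F(jig) [ 0.3 -0.9] 4.0 w44.2
t7.37 J [-68.2  -9.   38.1] F(jig) [ 0.7 -1.8] 4.0 w44.1
t7.62 J [-68.3  -9.   37. ] F(jig) [ 1.4 -1.7] 4.4 w44.1
t7.87 J [-68.2  -8.9  36.1] F(jig) [ 1.4 -0.2] 5.5 w43.9
t8.12 J [-68.2  -8.9  35.1] F(jig) [ 1.6 -0.3] 5.4 w44.2
t8.37 J [-68.2  -8.7  34.2] F(jig) [ 1.1 -0.4] 5.6 w43.7
t8.62 J [-68.2  -8.6  33.4] F(jig) [ 1.3 -0.5] 8.8 w44.5
t8.87 J [-68.1  -8.6  33.1] F(jig) [-1.1  0.3] 14.2 w44.1
```

View pics/side2.png

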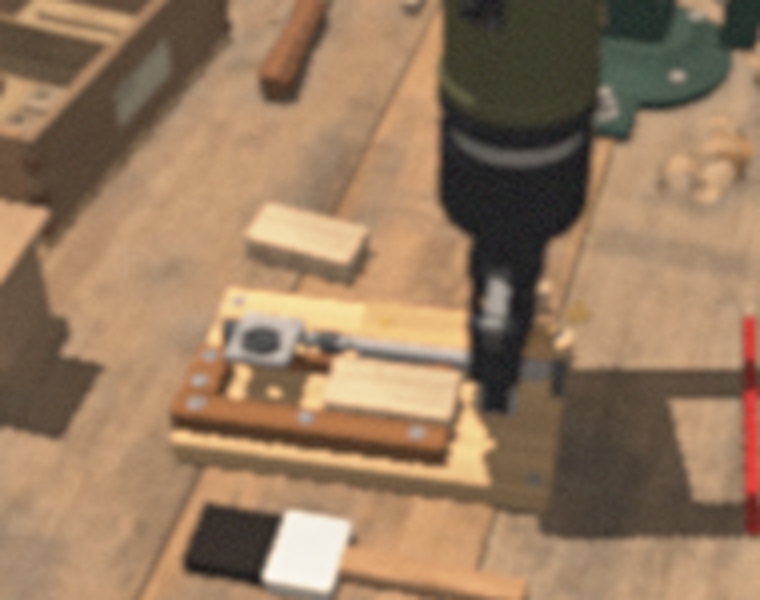

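```bash
python3 - <<'E'
from rig import ctrl, fingers, camera
from h import *
x=-68.5;z=31.9
while x<-8:
    x=min(x+7,-8)
    ctrl.movel(W(x,-9,z),velocity=35); s=st(ctrl); f=s["contact_force"]
    if f[2]<10: z-=.4
    if f[2]>18: z+=.4
    if abs((f[:2]@R2)[0])>18 or abs((f[:2]@R2)[1])>14: print("stop");break
print(x,z)
c=camera("side");np.savez("side3.npz",**c)
cv2.imwrite("pics/side3.png",cv2.resize(c["frame"][130:280,230:420],None,fx=4,fy=4,interpolation=cv2.INTER_CUBIC))
E
```

```text
t9.27 J [-67.8  -8.7  32.8] F(jig) [-12.1   2.4] 25.5 w43.9
t9.62 J [-61.2  -9.2  32.9] F(jig) [-12.    0.9] 23.0 w43.8
t9.97 J [-53.6  -9.4  33. ] F(jig) [-10.4  -0.3] 19.2 w44.1
t10.32 J [-45.7  -9.4  33.1] F(jig) [-7.8 -1.1] 15.3 w43.8
t10.67 J [-39.1  -9.4  33.1] F(jig) [-8.9 -0.6] 16.4 w44.0
t11.02 J [-31.9  -9.4  33.2] F(jig) [-8.1 -1. ] 15.9 w43.9
t11.37 J [-24.9  -9.4  33.2] F(jig) [-7.9  0.7] 15.6 w44.1
t11.72 J [-17.7  -9.3  33.2] F(jig) [-8.  -0.8] 15.5 w43.6
t11.99 J [-13.2  -9.3  33.2] F(jig) [-7.3  0.2] 14.9 w44.4
-8 33.099999999999994
```

View pics/side3.png

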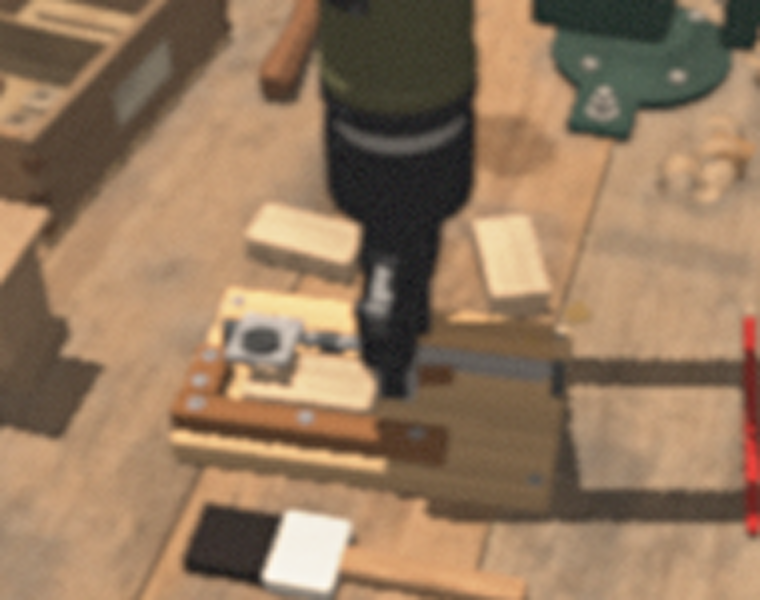

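```bash
python3 - <<'E'
from rig import ctrl, fingers, camera
from h import *
x=-8;z=33.1
st(ctrl)
while x<10:
    x+=1.5
    ctrl.movel(W(x,-9,z),velocity=25); s=st(ctrl); f=s["contact_force"]
    if f[2]<10: z-=.4
    if f[2]>20: z+=.4
    if abs((f[:2]@R2)[0])>22 or abs((f[:2]@R2)[1])>14: print("stop");break
print(x,z)
ctrl.dwell(.3);st(ctrl)
c=camera("side");np.savez("side4.npz",**c)
cv2.imwrite("pics/side4.png",cv2.resize(c["frame"][180:280,260:390],None,fx=6,fy=6,interpolation=cv2.INTER_CUBIC))
E
```

```text
t12.04 J [-13.3  -9.3  33.2] F(jig) [-7.7 -0.8] 15.7 w44.3
t12.29 J [-13.2  -9.3  33.1] F(jig) [-10.6  -0.1] 17.7 w44.0
t12.54 J [-13.1  -9.3  33.1] F(jig) [-12.4  -0. ] 20.0 w43.9
t12.79 J [-13.   -9.4  33. ] F(jig) [-15.2   0.5] 21.8 w44.2
t13.04 J [-6.7 -9.1 33.3] F(jig) [-7.1  0.4] 11.7 w43.9
t13.29 J [-6.7 -9.2 33.2] F(jig) [-10.    0.7] 14.0 w43.9
t13.54 J [-4.2 -9.2 33.3] F(jig) [-8.5  0.3] 12.8 w44.0
t13.79 J [-4.1 -9.2 33.2] F(jig) [-9.2  0. ] 15.4 w43.8
t14.04 J [-1.2 -9.2 33.2] F(jig) [-7.2  0.2] 11.5 w44.0
t14.29 J [-1.1 -9.2 33.2] F(jig) [-9.6  0.8] 14.4 w43.5
t14.54 J [ 1.2 -9.2 33.3] F(jig) [-8.8 -0. ] 13.8 w44.0
t14.79 J [ 1.2 -9.2 33.2] F(jig) [-11.5   0.3] 15.7 w44.3
t15.04 J [ 1.2 -9.1 33.2] F(jig) [-14.4   0.5] 19.6 w44.0
10.0 33.5
t15.34 J [ 1.2 -9.2 33.2] F(jig) [-14.3   1.9] 18.4 w44.3
```

View pics/side4.png

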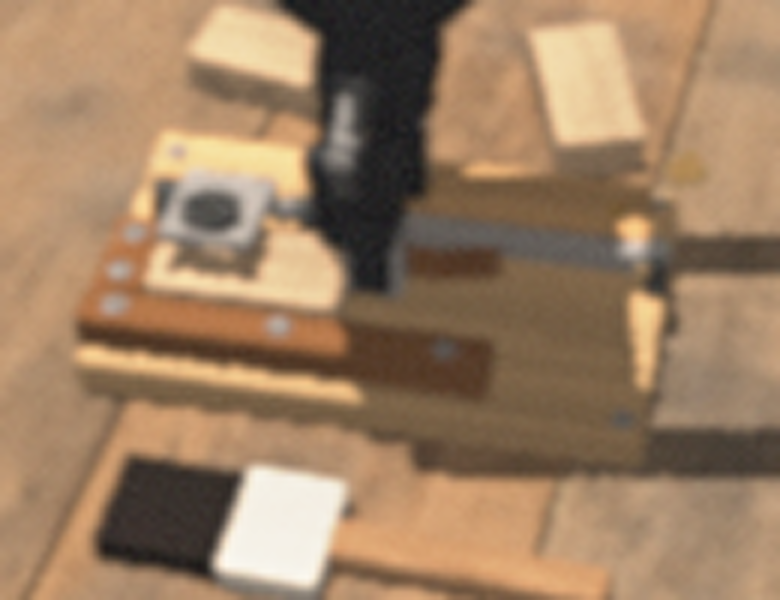

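```bash
python3 - <<'E'
from rig import ctrl, fingers, camera
from h import *
x=10;z=33.5
while x<26:
    x+=1.5; f=ctrl.observe()["contact_force"]
    if f[2]>13: z+=.5
    ctrl.movel(W(x,-9,z),velocity=25); s=st(ctrl); f=s["contact_force"]
    if f[2]<9: z-=.4
    if abs((f[:2]@R2)[0])>28 or abs((f[:2]@R2)[1])>14: print("stop");break
print(x,z)
ctrl.dwell(.3);st(ctrl)
c=camera("side");np.savez("side5.npz",**c)
cv2.imwrite("pics/side5.png",cv2.resize(c["frame"][180:280,260:390],None,fx=6,fy=6,interpolation=cv2.INTER_CUBIC))
c=camera("top");np.savez("top5.npz",**c)
cv2.imwrite("pics/top5.png",cv2.resize(c["frame"][170:290,230:390],None,fx=5,fy=5,interpolation=cv2.INTER_CUBIC))
K=0
for n in("side","top"):
    c=np.load(n+"5.npz");K=c["intrinsics"];T=c["world_from_camera"];d=c["depth"]
    v,u=np.mgrid[:400,:640]
    P=np.stack([(u-K[0,2])*d/K[0,0],(v-K[1,2])*d/K[1,1],d],-1)@T[:3,:3].T+T[:3,3]
    X=(P[...,:2]-O)@R2;zz=P[...,2]
    for y in(12,20,28,34):
        k=(abs(X[...,1]-y)<3)&(zz>33)&(zz<42)&(abs(X[...,0]-45)<50)
        if k.sum():print(n,y,np.percentile(X[...,0][k],[2,98]),np.median(zz[k]))
E
```

```text
t15.64 J [ 1.3 -9.2 33.2] F(jig) [-16.2   2.1] 17.9 w43.9
t15.89 J [ 1.4 -9.2 33.3] F(jig) [-17.8   2.1] 17.0 w43.8
t16.14 J [ 1.4 -9.2 33.3] F(jig) [-19.1   3.1] 16.1 w44.0
t16.39 J [ 1.5 -9.2 33.3] F(jig) [-20.5   3. ] 16.0 w44.2
t16.64 J [ 1.5 -9.2 33.4] F(jig) [-22.8   3.4] 15.0 w43.6
t16.89 J [ 1.6 -9.3 33.4] F(jig) [-23.7   3.7] 14.7 w43.6
t17.14 J [ 1.6 -9.3 33.5] F(jig) [-25.2   4.2] 13.4 w44.0
t17.39 J [ 1.7 -9.3 33.5] F(jig) [-27.4   3.5] 13.6 w44.5
t17.64 J [ 1.7 -9.4 33.6] F(jig) [-29.3   6. ] 12.0 w44.2
stop
23.5 38.0
t17.94 J [ 1.7 -9.4 33.6] F(jig) [-29.5   6. ] 12.4 w43.5
side 12 [16.60443857 93.89323727] 36.88754734572524
side 20 [-0.56882664 92.45965241] 37.46941672937646
side 28 [-2.61463984 92.34058663] 37.56258644220196
side 34 [11.96475095 91.51676898] 36.97009538076236
```

View pics/side5.png

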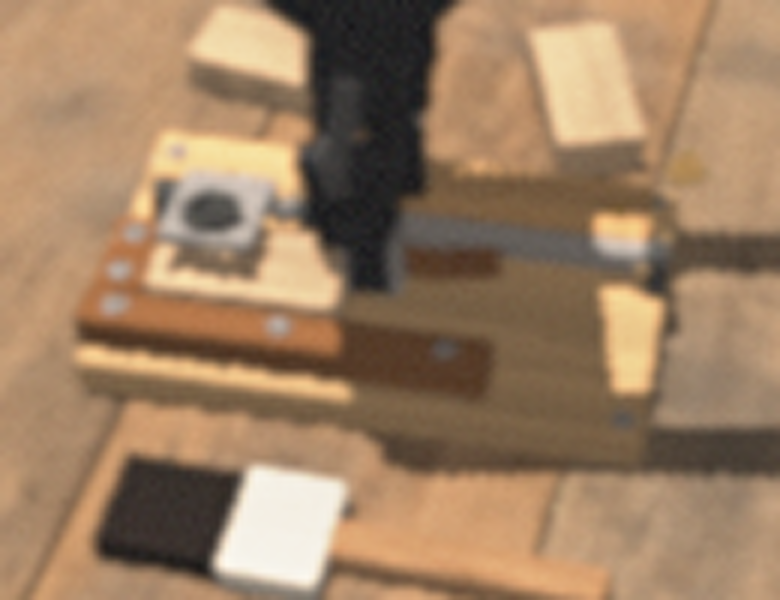

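View pics/top5.png

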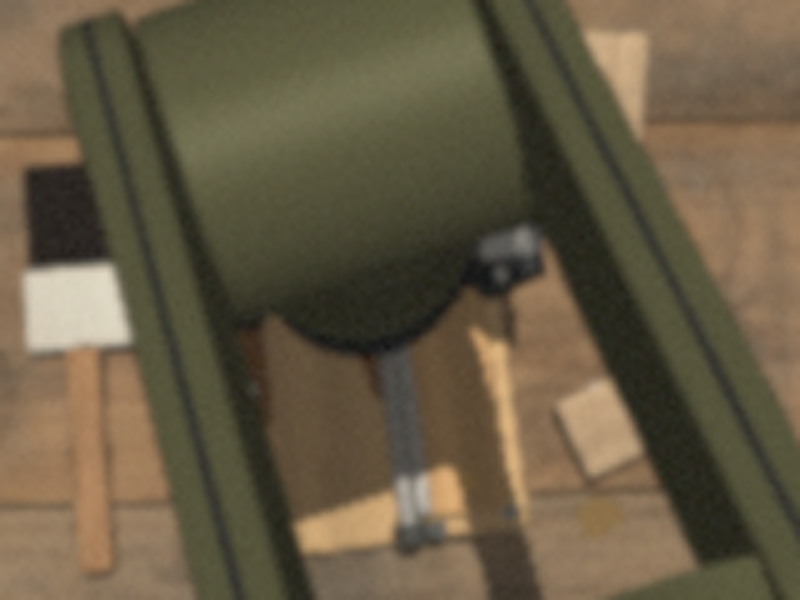

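```bash
python3 - <<'E'
from rig import ctrl, fingers, camera
from h import *
x=23.5;z=38.
for i in range(30):
    x-=1.5; f=ctrl.observe()["contact_force"]
    z+=np.clip((f[2]-13)*.15,-.8,.5)
    ctrl.movel(W(x,-9,z),velocity=30); s=st(ctrl)
    if J(s["position"])[0]<-4: break
print(x,z)
E
```

```text
t18.29 J [ 1.7 -9.4 33.6] F(jig) [-26.7   4.1] 9.7 w44.3
t18.54 J [ 1.6 -9.4 33.5] F(jig) [-25.3   3.1] 10.7 w44.2
t18.79 J [ 1.6 -9.3 33.5] F(jig) [-22.6   3.3] 9.5 w43.8
t19.04 J [ 1.6 -9.3 33.5] F(jig) [-21.4   3.1] 11.1 w44.1
t19.29 J [ 1.5 -9.3 33.4] F(jig) [-20.   4.] 10.1 w44.3
t19.54 J [ 1.5 -9.3 33.4] F(jig) [-17.3   1.9] 9.9 w43.9
t19.79 J [ 1.5 -9.3 33.4] F(jig) [-15.7   1.8] 10.0 w44.2
t20.04 J [ 1.4 -9.2 33.3] F(jig) [-13.5   1.2] 11.4 w44.0
t20.29 J [ 1.4 -9.2 33.3] F(jig) [-11.7   1.6] 9.3 w43.9
t20.54 J [ 1.3 -9.2 33.3] F(jig) [-10.1   0.7] 11.5 w43.9
t20.79 J [ 1.3 -9.2 33.3] F(jig) [-7.6  0.1] 10.0 w43.7
t21.04 J [ 1.3 -9.2 33.3] F(jig) [-6.3  0.7] 10.5 w44.2
t21.29 J [ 1.2 -9.2 33.3] F(jig) [-3.5  0.1] 10.4 w44.2
t21.54 J [ 1.2 -9.1 33.3] F(jig) [-3.  -1.3] 10.2 w43.8
t21.79 J [ 1.3 -9.2 33.3] F(jig) [ 0.2 -1.7] 11.7 w44.1
t22.04 J [ 1.2 -9.2 33.3] F(jig) [ 2.6 -2.1] 9.1 w44.1
t22.29 J [ 1.1 -9.1 33.3] F(jig) [ 3.5 -3.3] 10.1 w44.0
t22.54 J [ 1.1 -9.1 33.3] F(jig) [ 5.6 -4.3] 12.2 w44.0
t22.79 J [ 0.1 -8.8 33.4] F(jig) [ 5.2 -2.5] 11.8 w44.0
t23.04 J [-0.9 -8.6 33.3] F(jig) [ 6.4 -3. ] 12.1 w43.8
t23.29 J [-2.  -8.4 33.3] F(jig) [ 7.2 -1.5] 11.1 w43.8
t23.54 J [-2.8 -8.2 33.3] F(jig) [ 7.6 -2.6] 12.3 w44.2
t23.79 J [-4.1 -8.1 33.3] F(jig) [ 6.5 -1.2] 12.7 w43.7
-11.0 30.291635113475678
```

```bash
python3 - <<'E'
from rig import ctrl, fingers, camera
from h import *
ctrl.movel(W(-11,-9,46),velocity=15); st(ctrl)
ctrl.movel(W(-11,-9,60),velocity=40); st(ctrl)
ctrl.movel(W(-11,-9,240),velocity=180); st(ctrl)
ctrl.move_joints([-74.169,17.578,86.31,0,76.112,-75]); st(ctrl)
v,u=np.mgrid[:400,:640]
for n in("side","top"):
    c=camera(n);np.savez(n+"6.npz",**c)
    a=c["frame"][180:280,260:390] if n=="side" else c["frame"][170:290,230:390]
    cv2.imwrite(f"pics/{n}6.png",cv2.resize(a,None,fx=5,fy=5,interpolation=cv2.INTER_CUBIC))
    K=c["intrinsics"];T=c["world_from_camera"];d=c["depth"]
    P=np.stack([(u-K[0,2])*d/K[0,0],(v-K[1,2])*d/K[1,1],d],-1)@T[:3,:3].T+T[:3,3]
    X=(P[...,:2]-O)@R2;zz=P[...,2]
    k=(abs(X[...,1]-20)<13)&(zz>33)&(zz<42)&(X[...,0]<43)&(X[...,0]>-40)
    print(n,"block rear",np.percentile(X[...,0][k],[2]),np.median(zz[k]))
    k=(X[...,0]>-80)&(X[...,0]<10)&(abs(X[...,1]+38)<4)
    print(" bar mid z",np.median(zz[k]))
    k=(X[...,0]>46)&(X[...,0]<76)&(abs(X[...,1]-20)<15)&(zz>30);print(" leaf z",np.median(zz[k]))
E
```

```text
t24.99 J [-11.2  -9.   45.9] F(jig) [ 0.6 -0.5] -0.7 w44.2
t25.49 J [-10.7  -8.9  60.5] F(jig) [0.6 0.8] -0.6 w44.0
t26.64 J [-11.9  -9.2 238.8] F(jig) [ 0.4 -0.1] -0.1 w43.9
t29.56 J [-414.3 -734.   239.3] F(jig) [ 0.5 -0.2] 0.0 w43.9
side block rear [12.07505942] 37.576649819763304
 bar mid z 32.42660513746284
 leaf z 46.09047637040112
top block rear [12.78759671] 37.01959807920525
 bar mid z 32.274224663719906
 leaf z 45.59603350829866
```

View pics/side6.png

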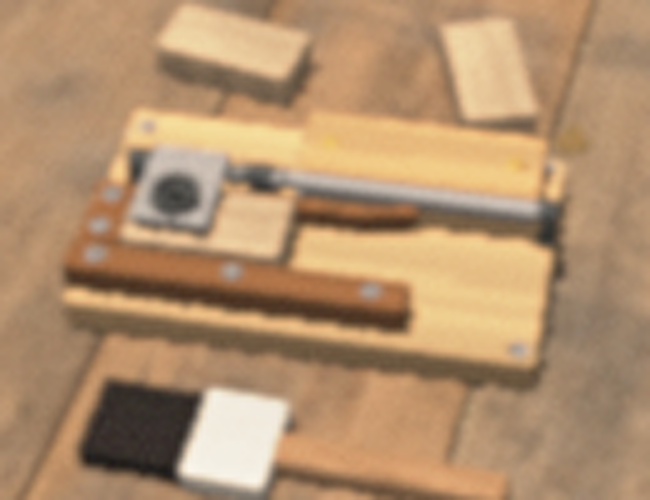

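View pics/top6.png

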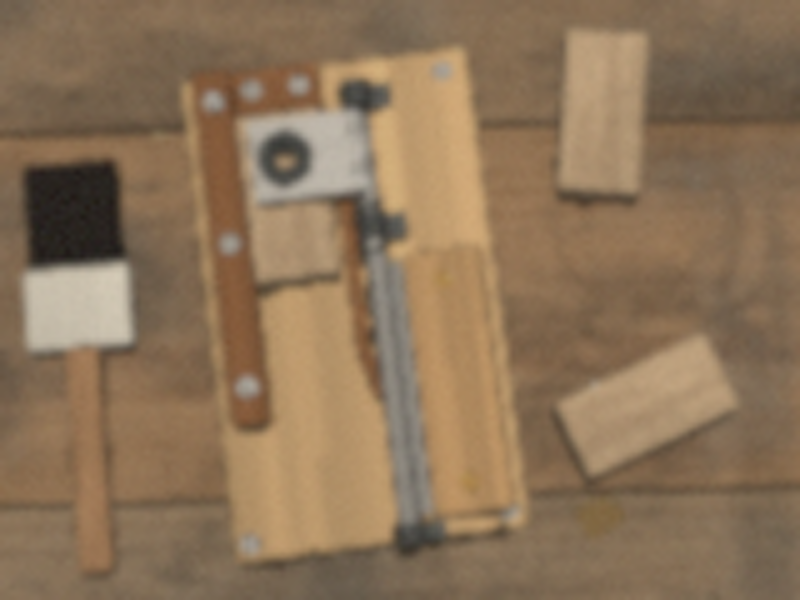

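```bash
python3 -c "
from rig import ctrl
ctrl.close_job()"
```

```text
the job is handed in; nothing more can be done
```

The block is loaded, fully home against the end stop and clamped under the drill bushing. I handed the job in at about 30 s of the 42 s allowed.

**What I did:** With the gripper pointing down and 44 mm open, one fingertip pressed the thumb bar onto its stop. The other fingertip pushed the block along the channel floor under the raised leaf. At the end stop the push force climbed to 29 N while the fingertip moved only about 0.5 mm. I backed off about 5 mm with the bar still held down (9–13 N on it), then let the bar rise and moved the arm away.

**Last checks:**
- **Block home:** the two cameras put its rear end at x 12.1 and 12.8 mm, against 12 mm for home.
- **Leaf clamped:** the thumb bar sits at about z 32 mm, between its rest (38) and fully down (27.5) heights. The pictures show the leaf on the block.
- **Rest of the scene:** the waiting blocks and brush look unmoved against the first picture, and the robot is touching nothing.

**Not smooth or not exact:**
- The push moved in small stick-slip jumps of up to 6 mm, and the downward force reached 25 N for a moment. The bar stayed fully down.
- The two cameras disagree by about 1 mm, within their calibration.
- The top camera's view of the jig was blocked by the arm during the push, so the mid-push check came from the side camera only.

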